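# Fit the adjustable wrench to the terminal nut and tighten it

### The job

The adjustable wrench lies round the nut of the terminal plate with its jaws too wide. Roll its worm with the fingertips, pressing only lightly, until the jaws just fit the nut; then swing the wrench clockwise, seen from above, until you feel the nut come up tight, at about 3 N of pull across the middle of the handle's grip, and do not strain it further. Do not push the nut or the moving jaw with the fingers, do not disturb the tin, the reel and the cutters, and leave the wrench lying on the plate, fitted to the nut, and let go of it.

Things in the scene. Friction and masses are not known exactly. Their poses are not given: they have to be found in the camera images.
- wrench: loose steel adjustable wrench, about 0.6 kg, 217 mm long, lying flat on the plate. Origin: its underside, middle of the mouth as fitted; x out of the mouth, z up, handle along -x. Head 16 mm thick, x -66 to +16, y -31 to +37 mm; fixed jaw's flat at y = -15, moving jaw on the +y side, throat (bottom of the mouth) at x = -19 mm
- worm_top (a point): highest point of the worm, 21.5 mm over the wrench's underside (31.5 mm over the bench), 5.5 mm above the head's top and 4.5 mm above the stud, so a fingertip can slide on over them. Wrench frame x = -37.5, y = -2 mm; fixed in the wrench, does not spin
- worm: knurled roller in a window of the head, 21 mm diameter, 20 mm long, axis along the wrench's y, origin at its middle. Wiping over its top from handle to mouth (wrench +x) closes the jaws 1 mm per 11 mm of wiping (6 mm a turn), back opens them. It takes 5 N at its rim, so press with 7 to 12 N; over 30 N spoils it. It stalls, the finger slipping, when the jaws are snug, and holds its setting
- handle_grip (a point): middle of the handle's grip, 150 mm from the nut's axis, 18 mm over the bench (mid-thickness); wrench frame x = -150, y = 0. The handle is a straight bar, x -80 to -200 mm, 22 mm wide, 12 mm thick, 12 mm clear of the bench outside the plate
- mouth (a point): middle of the mouth as fitted to the nut: wrench frame x = 0, y = 0, 8 mm up; lies on the nut's axis when the wrench is fitted
- base_plate: terminal plate, aluminium, 160 x 160 x 10 mm, fixed to the bench, with a flush copper bar; origin under its middle, on the bench
- hex_nut: steel hexagon nut on the upright stud in the middle of the plate, 30 mm across flats, 34.6 over corners, 15 mm high (stud 17); origin on its axis at the plate's top. It turns clockwise easily (0.06 N m) for 0.5 to 1.1 rad, differently each time, then bears down and stiffens. At first up to 0.2 rad out of line with the jaws; it lines up as they close
- nut_centre (a point): point on the nut's axis, 8 mm above the plate's top
- clamp_stud (a joint): elastic twist of stud and nut, rad, clockwise: 0 until the nut bears down, then needs 0.2 N m to begin and 2 N m per rad more. Tight is 0.05 to 0.32 (0.3 to 0.84 N m, 2 to 5.5 N across the handle's grip). Let go, it springs back to 0.1 at most, and keeps that
- flux_jar: bystander: round tin with dark lid, 46 mm diameter, 35 mm high, on the bench beyond the plate; origin under its middle
- solder_reel: bystander: white reel, 60 mm diameter, 36 mm high, on the bench to the left of the plate; origin under its middle
- side_cutters: bystander: side cutters with orange handles, 119 x 85 x 12 mm, lying on the bench to the right of the plate; origin under their middle
- jaw: the moving jaw of the wrench, on its +y side, 34 x 14 x 16 mm, sliding along the wrench's y. Its axes are the wrench's; its origin lies 23 mm to the -y side of its inner flat
- jaw_face (a point): middle of the moving jaw's inner flat, 8 mm up; wrench frame x = 0. Jaw opening = its y in the wrench's frame + 15 mm: 35.5 to 37.5 mm at the start, 30 mm when snug on the nut
Mind the look-alikes: they are no part of the job. There is more than one size of the wrench; the job needs the larger.

How it is judged:
On the way, in this order (a step that is already met when the one before it is completed fails the run):
1. the jaws just fit the nut (opening under 31.5 mm, mouth centred on the nut) (y of jaw_face in the frame of wrench below 0.0165 m and horizontal distance between mouth and nut_centre below 0.006 m), for 0.2 s.
2. the nut is turned until it comes up tight (value of joint clamp_stud above 0.05 rad), for 0.1 s.
At the end, for the whole second after the job is handed in: The nut stays tight (twist over 0.03 rad); the wrench lies at rest flat on the plate (within 4 mm and 0.06 rad), its jaws still fitted (opening under 33 mm), its mouth within 8 mm of the nut's axis (value of joint clamp_stud above 0.03 rad and y of jaw_face in the frame of wrench below 0.018 m and horizontal distance between mouth and nut_centre below 0.008 m and z of wrench in the frame of base_plate below 0.014 m and angle between wrench's own z axis and vertical below 0.06 rad and linear speed of wrench below 0.01 m/s); the robot touches nothing.
It fails at once if the worm is pressed with more than 30 N (contact force between the fingers and worm above 30 N).
It fails at once if the nut is overtightened (twist over 0.32 rad, about 0.84 N m) (value of joint clamp_stud above 0.32 rad).
It fails at once if the nut is pushed with the fingers (contact force between the fingers and hex_nut above 3 N).
It fails at once if the moving jaw is pushed with the fingers (contact force between the fingers and jaw above 5 N).
It fails at once if a bystander is displaced by over 20 mm (distance of any of flux_jar, solder_reel, side_cutters from where it was at the start of the episode above 0.02 m).
It also fails if it takes over 72 s, if anything falls off the work surface, if the arm or the gripper's body presses on something with over 40 N, if the wrist force passes 120 N, or if a joint passes its speed limit or range.

### The arm

A 6-joint arm with a two-finger parallel gripper is mounted at the origin on a cart in front of the work surface, level with it; the furniture and walls round the work are solid. World frame = base frame: x ahead of the robot, y to its left, z up, the work surface at z = 0. Lengths are in m, angles in rad, forces in N, time in s.
With the tool pointing down it reaches from about 0.35 to 0.725 m from the base axis. Payload 6 kg.
Tool frame: the origin (TCP) lies at the very end of the fingers, on their centre line; the grasp point (between the pads) lies 19 mm behind it; z points along the fingers, y is the line along which they close (so a half turn about z gives the same grasp; the last joint's range is limited). The gripper opens to 85 mm and grips with 20 to 120 N. Pads are 22 mm wide; open, the fingers measure 114 mm over their backs; the gripper's body (76 mm by 85 mm) begins 54 mm behind the grasp point. The pads swing forward as they close: fully open they stand 13 mm farther back than shut.
Start: joints at [1.477, 0.04, 0.085, 0, -1.615, -0.334], TCP at [0.249, 0.546, 0.196] pointing down, gripper open.
Joint ranges: [-2.56, 2.56], [-1.29, 2.01], [-1.08, 1.49], [-3.29, 1.98], [-2.81, -0.18], [-2.99, 2.99]. Speed limits (rad/s): [2.57, 2.57, 3.01, 3.14, 3.14, 3.14].

### API

Orientations are given as a rotation vector (axis times angle).
In Python, from bench import robot gives the robot as it stands.
- The arm moves only by the tool apply_moves, never from a script. Its arguments are lists of equal length, an entry for each row: "linear": the shift along the tool's x, y, z in m, a list of three; "roll": the turn about the tool's z in rad. A call has 1 to 12 rows; each row shifts and turns the commanded pose from where the row before left it, along the tool's axes as they then stand; what a row does not reach is not made up. A row lasts 1/10 s, in which the tool goes at most 50 mm and 8.59 degrees, less where a joint would pass 70% of its speed; a pose out of reach is approached as far as the arm can. A call with a gripper value outside its range is refused whole. "claw" is the closure, from -1 (fully open) to 1 (shut), set as the call begins (left out, the last holds). The fingers move at their own pace and stop on an object; "grip_force" is the grip in N (left out, the last holds). Time passes only in rows, so rows that do not move let the fingers close. It gives the time, the measured TCP pose, the force, the opening and the grip force at its end, in the units of the state.
- robot.sense(): the state, without advancing time (a new reading comes with each control period).
- robot.snapshot(name): name is "scene" or "top"; returns a dict with "img" (480x640x3 uint8, blue, green, red), "fx", "fy", "cx", "cy" (pixels), "k1" (the pictures are not rectified: a ray, as slopes to the right and down, at radius r is drawn at 1 + k1 r^2 times it, then the intrinsics apply), "camera_from_world" (4x4, takes a point from world to camera coordinates). Camera axes: x right, y down, z forward; pixel columns grow to the right and rows downward; lengths in m; the calibration is good to about 2 mm. A picture is of the moment at which its call begins. There is no depth.
- robot.close_job(): hands the job in; it is judged then, once.
Trained networks look in the newest picture that a camera, given by its name, has taken for a name from the list of things; names that differ only in an ending like _2 or _b are one class to them, and where a whole thing is asked for, a point or a joint stands for the part that bears it (a point fixed in the world has none). Each returns a list of dicts, best first, with "p" (0 to 1); they miss things now and then, are a little off and sometimes report something else, mostly with a low value. They report only what shows in the picture. A call takes as long as a camera call. They do not tell look-alikes from the thing itself.
- robot.look_for(camera, label): "xyz" ([x, y, z] in m, in the coordinates of the camera as it stood for that picture, good to about 4 mm: the middle of the surface that is visible of it).
- robot.mark_of(camera, label): "xyz" ([x, y, z] in m, in the coordinates of the camera as it stood for that picture, good to about 4 mm: a listed point, or the origin of a listed thing).
The state is a dict: "time_s": time; "qpos": joint angles; "joint_velocities": joint speeds; "effort": joint torques, N m; "tool_pos": TCP position; "tcp_rot": TCP orientation; "contact_force": force on the tool from outside, world axes, zero at the start; "ft_torque": the same for the moment, N m; "opening": finger opening in m; "grasp_force": force on a finger pad.
Only numpy, scipy, OpenCV 4.12 (cv2) and the standard library are available. Lean on these libraries where they do the work, as an engineer would, in place of code of your own. Each camera call takes 0.05 s, during which the arm holds its last target. There are 200 camera calls.

## Working session

There is one attempt and no reset: what is moved stays moved. The work goes in short steps, Python scripts to look and compute and a tool call to move; the robot and the scene stay as the last step left them, time stands still between calls to the robot, and variables do not carry over. Pictures are saved under pics/ and viewed, at most 10 in all, crops included, and the job is handed in when it is done.

Besides the shell and the picture viewer there is one more tool, called after "Request:" by a JSON object that holds its "api" and its "payload". apply_moves: Moves the arm, as the interface text tells. Its arguments: {"type":"object","properties":{"linear":{"type":"array","items":{"type":"array","items":{"type":"number"}}},"roll":{"type":"array","items":{"type":"number"}},"claw":{"type":"number"},"grip_force":{"type":"number"}},"required":["linear","roll"]}

```bash
mkdir -p pics
cat > h.py <<'E'
import numpy as np, cv2
from bench import robot
def w(cam,p):
    return (np.linalg.inv(cam)@np.r_[p,1])[:3]
def pix2z(s,u,v,z):
    K=np.array([[s["fx"],0,s["cx"]],[0,s["fy"],s["cy"]],[0,0,1.]])
    n=cv2.undistortPoints(np.array([[[u,v]]],float),K,np.array([s["k1"],0,0,0.]))[0,0]
    M=np.linalg.inv(s["camera_from_world"]); d=M[:3,:3]@np.r_[n,1]; o=M[:3,3]
    return o+d*(z-o[2])/d[2]
def w2pix(s,p):
    c=(s["camera_from_world"]@np.r_[p,1])[:3]; x,y=c[:2]/c[2]; r=1+s["k1"]*(x*x+y*y)
    return s["fx"]*x*r+s["cx"],s["fy"]*y*r+s["cy"]
E
python3 - <<'E'
from h import *
np.set_printoptions(precision=4,suppress=True)
for n in("top","scene"):
    s=robot.snapshot(n); cv2.imwrite(f"pics/{n}0.png",s["img"])
    C=np.array(s["camera_from_world"]); print(n,np.linalg.inv(C)[:3,3])
    for l in("wrench","worm_top","handle_grip","mouth","nut_centre","jaw_face","base_plate","flux_jar","solder_reel","side_cutters"):
        print(l,[(round(d["p"],2),w(C,d["xyz"])) for d in robot.mark_of(n,l)][:3])
print(robot.sense())
E
```

```text
top [ 0.5475 -0.0045  0.9074]
wrench [(0.86, array([0.5373, 0.0337, 0.0099])), (0.74, array([ 0.8546, -0.0359, -0.0004])), (0.46, array([0.5359, 0.03  , 0.0142]))]
worm_top [(0.89, array([ 0.5293, -0.0082,  0.0303])), (0.74, array([ 0.8317, -0.0515,  0.0193]))]
handle_grip [(0.96, array([ 0.5099, -0.117 ,  0.0132])), (0.65, array([ 0.7648, -0.0807,  0.009 ]))]
mouth [(0.85, array([0.5357, 0.0302, 0.0118])), (0.69, array([ 0.8543, -0.0385,  0.0026])), (0.19, array([0.5327, 0.0011, 0.0178]))]
nut_centre [(0.74, array([ 0.6392, -0.1439, -0.0008])), (0.6, array([0.5322, 0.036 , 0.0168]))]
jaw_face [(0.62, array([0.5106, 0.033 , 0.0138])), (0.37, array([0.5355, 0.0357, 0.0022]))]
base_plate [(0.68, array([0.5376, 0.0335, 0.0016])), (0.61, array([0.5326, 0.0006, 0.0218]))]
flux_jar [(0.64, array([ 0.669 ,  0.0327, -0.0008])), (0.31, array([ 0.5284, -0.0079,  0.0328])), (0.22, array([ 0.638 , -0.1437, -0.0029]))]
solder_reel [(0.58, array([0.5323, 0.1665, 0.0021])), (0.51, array([0.5355, 0.0394, 0.0018]))]
side_cutters []
scene [0.1084 0.3863 0.7458]
wrench [(0.81, array([ 0.8522, -0.0401, 
[... 458 characters left out ...]
 [(0.59, array([0.5318, 0.0316, 0.0011]))]
flux_jar [(0.61, array([0.6673, 0.0243, 0.0014]))]
solder_reel [(0.91, array([0.5318, 0.1674, 0.0004]))]
side_cutters [(0.89, array([ 0.6355, -0.1453,  0.0015]))]
{'time_s': 1.1, 'qpos': array([ 1.4767,  0.0402,  0.0848,  0.    , -1.6155, -0.3337]), 'joint_velocities': array([ 0.0005, -0.0008,  0.0009,  0.0007, -0.0014,  0.0003]), 'effort': array([ -0.    , -36.7936,  34.7445,   6.9329,  -0.0009,  -0.    ]), 'tool_pos': array([0.2489, 0.5459, 0.1956]), 'tcp_rot': array([ 3.0699, -0.6668,  0.    ]), 'contact_force': array([ 0.8446, -0.3609,  0.6317]), 'ft_torque': array([-0.0097,  0.0243, -0.0172]), 'grasp_force': 0.0, 'opening': 0.08527348489311687}
```

View pics/top0.png

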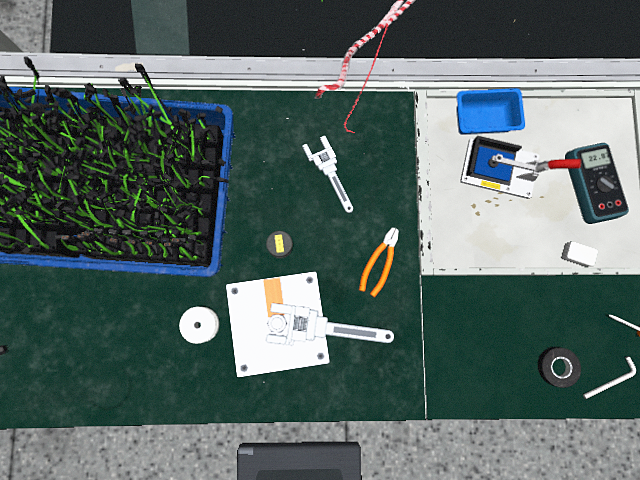

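View pics/scene0.png

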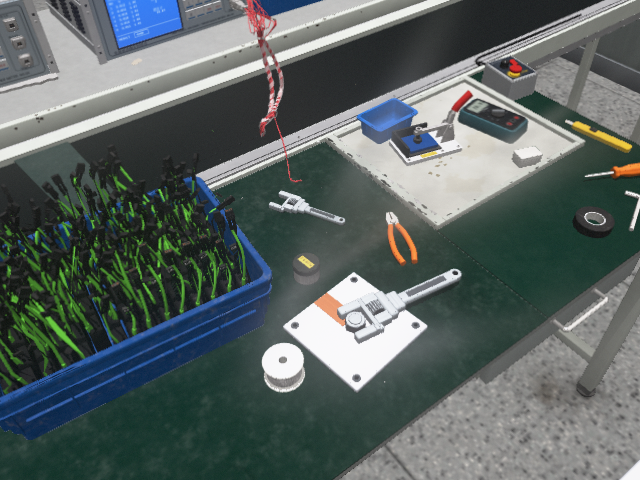

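The candidates for the wrench are the one round the nut, at top px (277,323) to (393,336), and one lying loose at px (318,150) to (350,210). The first is longer and its jaws surround the nut on the plate. The second is clearly smaller and lies at x≈0.85, beyond reach. I'll confirm this in an enlarged crop.

Run:
```python
from h import *
np.set_printoptions(precision=4,suppress=True)
s=robot.snapshot("top"); s["camera_from_world"]=np.array(s["camera_from_world"])
im=s["img"][265:385,225:400]
o=np.array([.5345,.0315]); a=np.arctan2(.988,.155)
R=np.array([[np.cos(a),-np.sin(a)],[np.sin(a),np.cos(a)]])
big=cv2.resize(im,None,fx=4.5,fy=4.5,interpolation=cv2.INTER_CUBIC)
for x,y,z in((-37.5,-2,31.5),(-200,0,22),(-150,0,22),(0,0,25),(-37.5,-12,31.5),(-37.5,8,31.5),(-80,11,22),(-80,-11,22),(16,-15,26)):
    p=o+R@np.array([x,y])/1000; u,v=w2pix(s,np.r_[p,z/1000]); print(x,y,u,v)
    cv2.circle(big,(int((u-225+.5)*4.5),int((v-265+.5)*4.5)),3,(0,0,255),-1)
cv2.imwrite("pics/crop.png",big)
```

```text
-37.5 -2 300.5078625046264 323.92275600997215
-200 0 393.9281262842132 339.19499747699047
-150 0 365.1387124458008 334.8003078822279
0 0 278.5964838874912 321.76106319731304
-37.5 -12 301.40931547889255 318.00968402962235
-37.5 8 299.602815906396 329.85908147668545
-80 11 323.8896592505069 335.15295093874226
-80 -11 325.75512543561456 322.24186854713633
16 -15 270.7128489097877 311.5698045594468
```

View pics/crop.png

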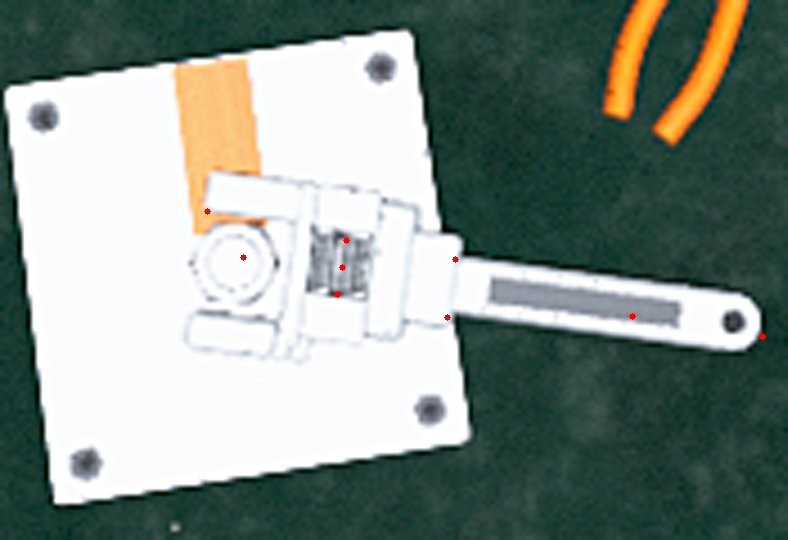

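The crop shows the larger wrench at the nut. The nut is at crop px (234,262), the worm at (340,262) and the handle tip at (762,325). From these the yaw is about 82.7° and worm_top is about (0.532,-0.006). I'm approaching with the fingers shut.

Request:
{"api": "apply_moves", "payload": {"linear": [[0.035, 0.0282, 0], [0.035, 0.0282, 0], [0.035, 0.0282, 0], [0.035, 0.0282, 0], [0.035, 0.0282, 0], [0.035, 0.0282, 0], [0.035, 0.0282, 0], [0.035, 0.0282, 0], [0.035, 0.0282, 0], [0.035, 0.0282, 0], [0.035, 0.0282, 0], [0.035, 0.0282, 0]], "roll": [0, 0, 0, 0, 0, 0, 0, 0, 0, 0, 0, 0], "claw": 1, "grip_force": 20}}

```text
time_s: 2.35
tool_pos: [0.4912, 0.062, 0.196]
tcp_rot: [-3.069, 0.666, -0.001]
contact_force: [0.3, 0.9, 1.2]
opening: 0.0002
grasp_force: 0.0
```

Request:
{"api": "apply_moves", "payload": {"linear": [[0.035, 0.0284, 0], [0.0348, 0.0284, 0], [0, 0, 0.04], [0, 0, 0.04], [0, 0, 0.035], [0, 0, 0], [0, 0, 0], [0, 0, 0]], "roll": [0, 0, -0.1, -0.1, -0.1, 0, 0, 0]}}

```text
time_s: 3.15
tool_pos: [0.5321, -0.0167, 0.0837]
tcp_rot: [-3.135, 0.203, -0.007]
contact_force: [1.3, -0.2, 0.5]
opening: -0.0002
grasp_force: 0.0
```

Request:
{"api": "apply_moves", "payload": {"linear": [[0, 0, 0.024], [0, 0, 0.02], [0, 0, 0.004], [0, 0, 0.001], [0, 0, 0.001], [0, 0, 0]], "roll": [0, 0, 0, 0, 0, 0]}}

```text
time_s: 3.75
tool_pos: [0.5315, -0.0167, 0.0321]
tcp_rot: [-3.135, 0.201, -0.003]
contact_force: [0.5, -0.3, 0.3]
opening: -0.0002
grasp_force: 0.0
```

Request:
{"api": "apply_moves", "payload": {"linear": [[0, 0, 0.001], [0, 0, 0]], "roll": [0, 0]}}

```text
time_s: 3.95
tool_pos: [0.5308, -0.0168, 0.03]
tcp_rot: [-3.135, 0.201, -0.001]
contact_force: [-0.3, 0.0, -0.7]
opening: 0.0
grasp_force: 0.0
```

Request:
{"api": "apply_moves", "payload": {"linear": [[0, 0, 0.001], [0, 0, 0]], "roll": [0, 0]}}

```text
time_s: 4.15
tool_pos: [0.5305, -0.0169, 0.0285]
tcp_rot: [3.135, -0.201, -0.0]
contact_force: [-0.3, 0.0, 0.0]
opening: 0.0003
grasp_force: 0.0
```

Request:
{"api": "apply_moves", "payload": {"linear": [[0, 0, -0.005], [0, -0.01, 0], [0, 0, 0], [0, 0, 0.001], [0, 0, 0]], "roll": [0, 0, 0, 0, 0]}}

```text
time_s: 4.65
tool_pos: [0.5317, -0.0069, 0.0323]
tcp_rot: [3.135, -0.2, -0.001]
contact_force: [-0.5, 0.1, -0.9]
opening: 0.0004
grasp_force: 0.0
```

Request:
{"api": "apply_moves", "payload": {"linear": [[0, 0, 0.001], [0, 0, 0]], "roll": [0, 0]}}

```text
time_s: 4.85
tool_pos: [0.5317, -0.0071, 0.0313]
tcp_rot: [3.135, -0.201, -0.001]
contact_force: [0.3, -0.7, 0.4]
opening: -0.0001
grasp_force: 0.0
```

Request:
{"api": "apply_moves", "payload": {"linear": [[0, 0, 0.0007], [0, 0, 0]], "roll": [0, 0]}}

```text
time_s: 5.05
tool_pos: [0.5318, -0.007, 0.0308]
tcp_rot: [3.135, -0.201, -0.0]
contact_force: [0.1, 0.1, 0.9]
opening: -0.0
grasp_force: 0.0
```

Request:
{"api": "apply_moves", "payload": {"linear": [[0, 0, 0.0005], [0, 0, 0]], "roll": [0, 0]}}

```text
time_s: 5.25
tool_pos: [0.5319, -0.007, 0.0304]
tcp_rot: [3.135, -0.201, -0.0]
contact_force: [-0.1, -0.7, -0.4]
opening: 0.0002
grasp_force: 0.0
```

Request:
{"api": "apply_moves", "payload": {"linear": [[0, 0, 0.0007], [0, 0, 0]], "roll": [0, 0]}}

```text
time_s: 5.45
tool_pos: [0.5318, -0.007, 0.0296]
tcp_rot: [3.135, -0.201, -0.0]
contact_force: [0.5, 0.4, 0.5]
opening: -0.0001
grasp_force: 0.0
```

Request:
{"api": "apply_moves", "payload": {"linear": [[0, 0, 0.0007], [0, 0, 0]], "roll": [0, 0]}}

```text
time_s: 5.65
tool_pos: [0.5318, -0.007, 0.0289]
tcp_rot: [3.135, -0.201, -0.0]
contact_force: [-0.2, 0.9, -0.9]
opening: 0.0001
grasp_force: 0.0
```

Run:
```python
from h import *
s=robot.snapshot("scene"); cv2.imwrite("pics/s1.png",cv2.resize(s["img"][230:400,260:480],None,fx=3.5,fy=3.5,interpolation=cv2.INTER_CUBIC)); print(robot.sense())
```

```text
{'time_s': 5.7, 'qpos': array([ 3.65395360e-01, -9.75002723e-02, -3.55053998e-01,  7.72847898e-05,
       -1.31335365e+00,  1.07760140e+00]), 'joint_velocities': array([0.00024902, 0.00138526, 0.00095477, 0.00040147, 0.00137191,
       0.00105028]), 'effort': array([-6.17253554e-04, -2.86679578e+01,  3.36069453e+01,  6.70372769e+00,
        4.35050766e-03,  2.14589835e-05]), 'tool_pos': array([ 0.53183989, -0.00695121,  0.02896516]), 'tcp_rot': array([ 3.13506902e+00, -2.00572359e-01, -1.09737382e-04]), 'contact_force': array([-0.0853857 ,  1.16513675,  0.52679594]), 'ft_torque': array([ 0.00174065, -0.02334287,  0.06883685]), 'grasp_force': 0.0, 'opening': -0.00023922066626604887}
```

View pics/s1.png

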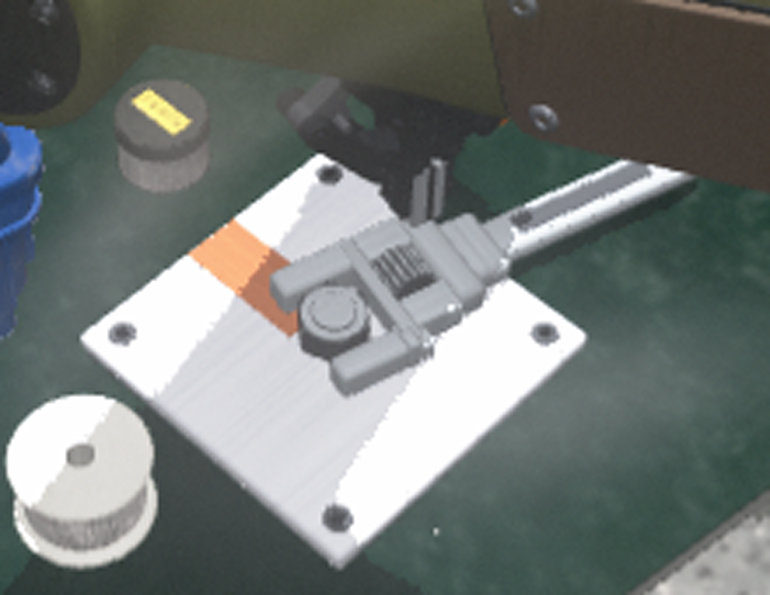

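The fingertips show at crop px (425,220), behind the head, and the worm is at (405,265). The tip isn't over the worm, so I'm checking the projections.

Run:
```python
from h import *
np.set_printoptions(precision=4,suppress=True)
s=robot.snapshot("scene");C=s["camera_from_world"]=np.array(s["camera_from_world"])
f=lambda p:tuple(np.round((np.array(w2pix(s,p))-[260,230])*3.5))
print("tcp",f([.5318,-.007,.029]),"worm@z.0315",pix2z(s,260+402/3.5,230+262/3.5,.0315),"nut top",pix2z(s,260+333/3.5,230+310/3.5,.027))
print("tip if z=.029",pix2z(s,260+425/3.5,230+220/3.5,.029))
print("plate corners",[pix2z(s,260+u/3.5,230+v/3.5,.01) for u,v in((322,152),(82,337),(342,562),(586,335))])
for l in("worm_top","handle_grip","mouth","nut_centre"):
  print(l,[(round(d["p"],2),w(C,d["xyz"])) for d in robot.mark_of("scene",l)][:3])
s=robot.snapshot("top");C=s["camera_from_world"]=np.array(s["camera_from_world"])
print("plate top",[pix2z(s,225+u/4.5-.5,265+v/4.5-.5,.01) for u,v in((5,88),(410,30),(470,440),(55,505))])
print("nut",pix2z(s,225+234/4.5-.5,265+262/4.5-.5,.027),"worm",pix2z(s,225+340/4.5-.5,265+262/4.5-.5,.0315))
```

```text
tcp (np.float64(404.0), np.float64(262.0)) worm@z.0315 [ 0.5311 -0.0048  0.0315] nut top [0.5314 0.0337 0.027 ]
tip if z=.029 [ 0.5449 -0.03    0.029 ]
plate corners [array([ 0.6186, -0.029 ,  0.01  ]), array([0.5967, 0.123 , 0.01  ]), array([0.44 , 0.101, 0.01 ]), array([ 0.4633, -0.055 ,  0.01  ])]
worm_top [(0.73, array([ 0.5293, -0.0071,  0.0291])), (0.33, array([ 0.5294, -0.0003,  0.019 ])), (0.32, array([0.5339, 0.0373, 0.0099]))]
handle_grip [(0.68, array([ 0.5161, -0.1163,  0.0216]))]
mouth []
nut_centre [(0.56, array([0.5328, 0.0326, 0.0151]))]
plate top [array([0.6001, 0.1247, 0.01  ]), array([ 0.6219, -0.0328,  0.01  ]), array([ 0.4649, -0.0547,  0.01  ]), array([0.4429, 0.1026, 0.01  ])]
nut [0.5329 0.035  0.027 ] worm [ 0.5327 -0.0051  0.0315]
```

Run:
```python
from h import *
a=[]
for n,(x0,y0,ww,hh) in (("scene",(330,230,100,110)),("top",(250,270,100,110))):
    s=robot.snapshot(n);s["camera_from_world"]=np.array(s["camera_from_world"])
    b=cv2.resize(s["img"][y0:y0+hh,x0:x0+ww],None,fx=4,fy=4,interpolation=cv2.INTER_CUBIC)
    for z in(.03,.04,.05,.06,.08,.1):
        u,v=w2pix(s,[.5318,-.007,z]); cv2.circle(b,(int((u-x0+.5)*4),int((v-y0+.5)*4)),2,(0,0,255),-1)
    a.append(b)
cv2.imwrite("pics/s2.png",np.hstack(a))
```

```text
(no output)
```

View pics/s2.png

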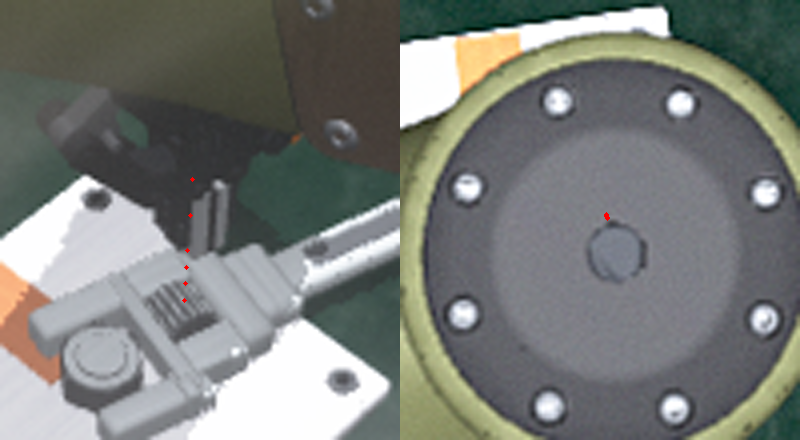

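Request:
{"api": "apply_moves", "payload": {"linear": [[0, 0, -0.02], [0, 0, -0.02], [0, 0, 0], [0, 0, 0]], "roll": [0, 0, 0, 0]}}

```text
time_s: 6.5
tool_pos: [0.532, -0.0068, 0.0692]
tcp_rot: [-3.135, 0.201, -0.001]
contact_force: [0.1, -0.1, -1.1]
opening: -0.0001
grasp_force: 0.0
```

Run:
```python
from h import *
np.set_printoptions(precision=4,suppress=True)
p=robot.sense()["tool_pos"];print(p)
s=robot.snapshot("top");s["camera_from_world"]=np.array(s["camera_from_world"])
for z in(.15,.2,.25,.3): print(z,pix2z(s,304.3,333,z))
s=robot.snapshot("scene");s["camera_from_world"]=np.array(s["camera_from_world"])
x0,y0=310,190
b=cv2.resize(s["img"][y0:y0+140,x0:x0+150],None,fx=4,fy=4,interpolation=cv2.INTER_CUBIC)
for dx,dy,dz in((0,0,0),(0,0,.02),(0,0,.04),(.011,0,0),(-.011,0,0)):
    u,v=w2pix(s,p+[dx,dy,dz]); cv2.circle(b,(int((u-x0+.5)*4),int((v-y0+.5)*4)),2,(0,0,255),-1)
cv2.imwrite("pics/s3.png",b)
```

```text
[ 0.532  -0.0068  0.0692]
0.15 [ 0.5198 -0.0112  0.15  ]
0.2 [ 0.5217 -0.0107  0.2   ]
0.25 [ 0.5235 -0.0103  0.25  ]
0.3 [ 0.5253 -0.0099  0.3   ]
```

View pics/s3.png

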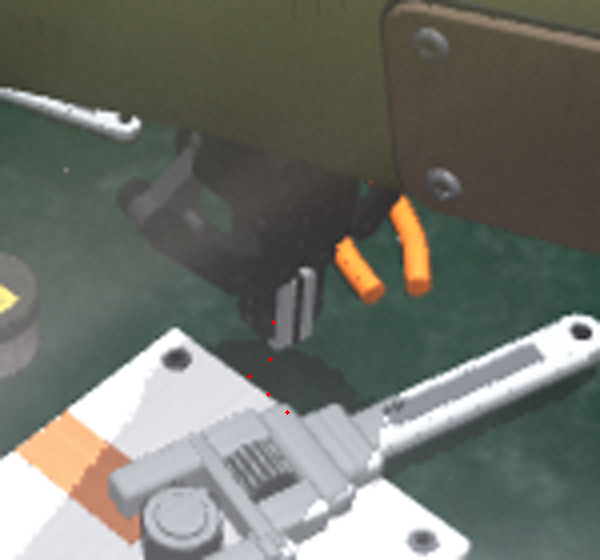

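The finger ends show at crop px (287,347), about 25–30 mm higher than the reported TCP, drawn at (268,394). That explains the missing contact. I'll turn the tool so the 22 mm pad width lies along the wipe, then search for contact downward in small steps.

Request:
{"api": "apply_moves", "payload": {"linear": [[0, 0, 0], [0, 0, 0], [0, 0, 0], [0, 0, 0], [0, 0, 0], [0, 0, 0], [0, 0, 0], [0, 0, 0], [0, 0, 0.01], [0, 0, 0.01], [0, 0, 0.01], [0, 0, 0]], "roll": [0.143, 0.143, 0.143, 0.143, 0.143, 0.143, 0.143, 0.143, 0.143, 0.143, 0.143, 0]}}

```text
time_s: 7.8
tool_pos: [0.5303, -0.0072, 0.0365]
tcp_rot: [2.068, -2.36, -0.003]
contact_force: [0.6, 0.4, 0.4]
opening: -0.0005
grasp_force: 0.0
```

Run:
```python
from h import *
np.set_printoptions(precision=4,suppress=True)
q=robot.sense();p=q["tool_pos"];print(p,q["tcp_rot"],q["qpos"])
s=robot.snapshot("scene");s["camera_from_world"]=np.array(s["camera_from_world"])
x0,y0=330,220
b=cv2.resize(s["img"][y0:y0+110,x0:x0+110],None,fx=5,fy=5,interpolation=cv2.INTER_CUBIC)
for dx,dy,dz in((0,0,0),(0,0,.01),(0,0,.02),(0,0,.03),(0,0,.04)):
    u,v=w2pix(s,p+[dx,dy,dz]); cv2.circle(b,(int((u-x0+.5)*5),int((v-y0+.5)*5)),2,(0,0,255),-1)
cv2.imwrite("pics/s4.png",b)
```

```text
[ 0.5303 -0.0072  0.0365] [ 2.0683 -2.3597 -0.0035] [ 0.3653 -0.1024 -0.3452 -0.0008 -1.3322 -0.4966]
```

View pics/s4.png

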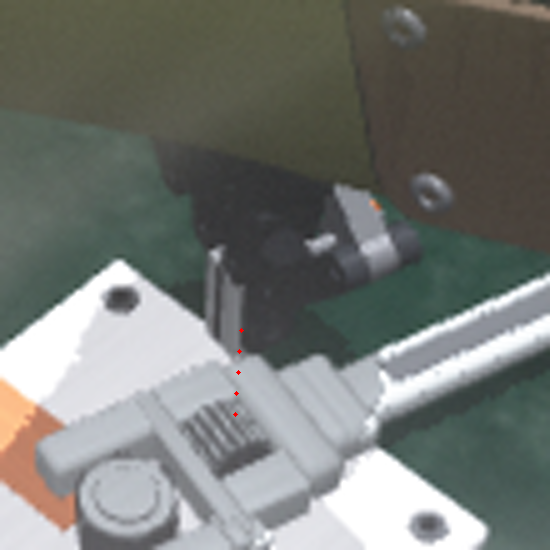

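Request:
{"api": "apply_moves", "payload": {"linear": [[0, 0, 0.007], [0, 0, 0.002], [0, 0, 0.001], [0, 0, 0]], "roll": [0, 0, 0, 0]}}

```text
time_s: 8.25
tool_pos: [0.5319, -0.007, 0.029]
tcp_rot: [2.073, -2.36, 0.0]
contact_force: [-0.1, 0.5, 1.1]
opening: 0.0002
grasp_force: 0.0
```

Request:
{"api": "apply_moves", "payload": {"linear": [[0, 0, 0.001], [0, 0, 0.001], [0, 0, 0]], "roll": [0, 0, 0]}}

```text
time_s: 8.55
tool_pos: [0.5318, -0.007, 0.027]
tcp_rot: [2.073, -2.361, 0.0]
contact_force: [-0.1, 0.3, -0.5]
opening: -0.0001
grasp_force: 0.0
```

Request:
{"api": "apply_moves", "payload": {"linear": [[0, 0, 0.001], [0, 0, 0]], "roll": [0, 0]}}

```text
time_s: 8.75
tool_pos: [0.5318, -0.007, 0.0259]
tcp_rot: [2.072, -2.361, -0.0]
contact_force: [-0.1, -0.3, 0.0]
opening: -0.0003
grasp_force: 0.0
```

Request:
{"api": "apply_moves", "payload": {"linear": [[0, 0, 0.001], [0, 0, 0]], "roll": [0, 0]}}

```text
time_s: 8.95
tool_pos: [0.5318, -0.007, 0.0248]
tcp_rot: [2.072, -2.361, -0.0]
contact_force: [-0.1, -0.9, -0.0]
opening: -0.0001
grasp_force: 0.0
```

Request:
{"api": "apply_moves", "payload": {"linear": [[0, 0, 0.001], [0, 0, 0]], "roll": [0, 0]}}

```text
time_s: 9.15
tool_pos: [0.5318, -0.007, 0.0239]
tcp_rot: [2.072, -2.361, -0.0]
contact_force: [0.3, -0.7, 0.1]
opening: -0.0002
grasp_force: 0.0
```

Request:
{"api": "apply_moves", "payload": {"linear": [[0, 0, 0.002], [0, 0, 0.002], [0, 0, 0.002], [0, 0, 0.001], [0, 0, 0]], "roll": [0, 0, 0, 0, 0]}}

```text
time_s: 9.65
tool_pos: [0.5317, -0.007, 0.0167]
tcp_rot: [2.072, -2.361, -0.0]
contact_force: [-0.6, 0.4, 0.5]
opening: -0.0002
grasp_force: 0.0
```

Request:
{"api": "apply_moves", "payload": {"linear": [[0, 0, 0.001], [0, 0, 0.001], [0, 0, 0]], "roll": [0, 0, 0]}}

```text
time_s: 9.95
tool_pos: [0.5318, -0.007, 0.0149]
tcp_rot: [2.072, -2.361, -0.0]
contact_force: [-0.3, -0.4, 0.5]
opening: -0.0001
grasp_force: 0.0
```

Request:
{"api": "apply_moves", "payload": {"linear": [[0, 0, 0.001], [0, 0, 0.001], [0, 0, 0]], "roll": [0, 0, 0]}}

```text
time_s: 10.25
tool_pos: [0.5318, -0.007, 0.0128]
tcp_rot: [2.072, -2.361, -0.0]
contact_force: [-0.8, 0.3, -0.6]
opening: 0.0001
grasp_force: 0.0
```

Request:
{"api": "apply_moves", "payload": {"linear": [[0, 0, 0.001], [0, 0, 0.001], [0, 0, 0]], "roll": [0, 0, 0]}}

```text
time_s: 10.55
tool_pos: [0.5318, -0.007, 0.0108]
tcp_rot: [2.072, -2.361, -0.0]
contact_force: [0.2, -0.6, -0.5]
opening: 0.0001
grasp_force: 0.0
```

Request:
{"api": "apply_moves", "payload": {"linear": [[0, 0, 0.001], [0, 0, 0]], "roll": [0, 0]}}

```text
time_s: 10.75
tool_pos: [0.5318, -0.007, 0.0099]
tcp_rot: [2.072, -2.361, -0.0]
contact_force: [-0.1, 0.8, 0.4]
opening: 0.0001
grasp_force: 0.0
```

Request:
{"api": "apply_moves", "payload": {"linear": [[0, 0, 0.001], [0, 0, 0]], "roll": [0, 0]}}

```text
time_s: 10.95
tool_pos: [0.5318, -0.007, 0.0089]
tcp_rot: [2.072, -2.361, -0.0]
contact_force: [0.7, 0.6, -0.6]
opening: 0.0001
grasp_force: 0.0
```

Request:
{"api": "apply_moves", "payload": {"linear": [[0, 0, 0.0007], [0, 0, 0]], "roll": [0, 0]}}

```text
time_s: 11.15
tool_pos: [0.5318, -0.007, 0.0082]
tcp_rot: [2.072, -2.361, -0.0]
contact_force: [-0.2, 0.5, 0.4]
opening: -0.0003
grasp_force: 0.0
```

Request:
{"api": "apply_moves", "payload": {"linear": [[0, 0, 0.0007], [0, 0, 0]], "roll": [0, 0]}}

```text
time_s: 11.35
tool_pos: [0.5318, -0.007, 0.0075]
tcp_rot: [2.072, -2.361, -0.0]
contact_force: [0.8, -0.7, 0.1]
opening: -0.0003
grasp_force: 0.0
```

Request:
{"api": "apply_moves", "payload": {"linear": [[0, 0, 0.0007], [0, 0, 0]], "roll": [0, 0]}}

```text
time_s: 11.55
tool_pos: [0.5318, -0.007, 0.0068]
tcp_rot: [2.072, -2.361, -0.0]
contact_force: [1.0, -0.2, -0.4]
opening: 0.0002
grasp_force: 0.0
```

Request:
{"api": "apply_moves", "payload": {"linear": [[0, 0, 0.0007], [0, 0, 0]], "roll": [0, 0]}}

```text
time_s: 11.75
tool_pos: [0.5318, -0.007, 0.0061]
tcp_rot: [2.072, -2.361, -0.0]
contact_force: [0.1, -0.5, 0.3]
opening: 0.0001
grasp_force: 0.0
```

Request:
{"api": "apply_moves", "payload": {"linear": [[0, 0, 0.0007], [0, 0, 0]], "roll": [0, 0]}}

```text
time_s: 11.95
tool_pos: [0.5318, -0.007, 0.0054]
tcp_rot: [2.072, -2.361, -0.0]
contact_force: [0.1, 0.4, -0.3]
opening: 0.0
grasp_force: 0.0
```

Request:
{"api": "apply_moves", "payload": {"linear": [[0, 0, 0.0007], [0, 0, 0]], "roll": [0, 0]}}

```text
time_s: 12.15
tool_pos: [0.5318, -0.007, 0.0047]
tcp_rot: [2.072, -2.361, -0.0]
contact_force: [0.2, 0.3, -0.5]
opening: 0.0004
grasp_force: 0.0
```

Request:
{"api": "apply_moves", "payload": {"linear": [[0, 0, 0.0007], [0, 0, 0]], "roll": [0, 0]}}

```text
time_s: 12.35
tool_pos: [0.5318, -0.007, 0.004]
tcp_rot: [2.072, -2.361, -0.0]
contact_force: [0.7, 0.3, -0.2]
opening: -0.0
grasp_force: 0.0
```

Request:
{"api": "apply_moves", "payload": {"linear": [[0, 0, 0.0007], [0, 0, 0]], "roll": [0, 0]}}

```text
time_s: 12.55
tool_pos: [0.5318, -0.007, 0.0033]
tcp_rot: [2.072, -2.361, -0.0]
contact_force: [-0.4, -0.3, 0.1]
opening: 0.0
grasp_force: 0.0
```

Run:
```python
from h import *
q=robot.sense();p=q["tool_pos"];print(p,q["contact_force"])
s=robot.snapshot("scene");s["camera_from_world"]=np.array(s["camera_from_world"])
x0,y0=330,220
b=cv2.resize(s["img"][y0:y0+110,x0:x0+110],None,fx=5,fy=5,interpolation=cv2.INTER_CUBIC)
for dz in(0,.01,.02,.03):
    u,v=w2pix(s,p+[0,0,dz]); cv2.circle(b,(int((u-x0+.5)*5),int((v-y0+.5)*5)),2,(0,0,255),-1)
cv2.imwrite("pics/s5.png",b)
```

```text
[ 0.5318051  -0.00698227  0.00329717] [-0.35629414 -0.32672395  0.05600639]
```

View pics/s5.png

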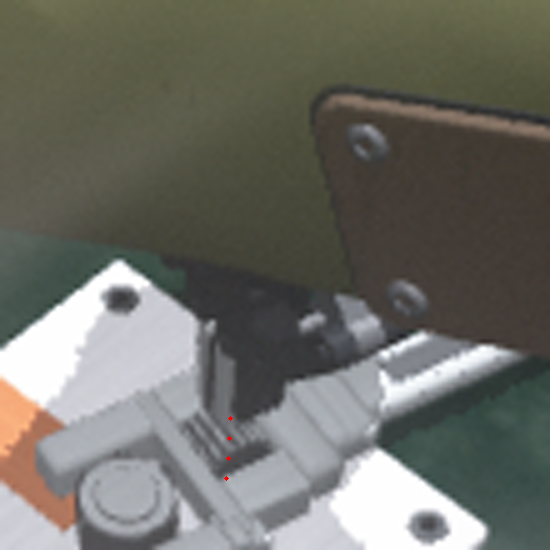

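The pads now end at crop px (215,420), just above the worm at about (225,435), so contact should come within 1–3 mm.

Request:
{"api": "apply_moves", "payload": {"linear": [[0, 0, 0.0005], [0, 0, 0]], "roll": [0, 0]}}

```text
time_s: 12.8
tool_pos: [0.5318, -0.007, 0.0028]
tcp_rot: [2.072, -2.361, 0.0]
contact_force: [0.6, -0.3, 0.2]
opening: -0.0
grasp_force: 0.0
```

Request:
{"api": "apply_moves", "payload": {"linear": [[0, 0, 0.0005], [0, 0, 0]], "roll": [0, 0]}}

```text
time_s: 13.0
tool_pos: [0.5319, -0.007, 0.0024]
tcp_rot: [2.072, -2.361, 0.0]
contact_force: [-0.5, -0.5, 0.8]
opening: -0.0001
grasp_force: 0.0
```

Request:
{"api": "apply_moves", "payload": {"linear": [[0, 0, 0.0005], [0, 0, 0]], "roll": [0, 0]}}

```text
time_s: 13.2
tool_pos: [0.5318, -0.007, 0.0018]
tcp_rot: [2.072, -2.361, 0.0]
contact_force: [-0.6, -0.5, -0.1]
opening: 0.0
grasp_force: 0.0
```

Request:
{"api": "apply_moves", "payload": {"linear": [[0, 0, 0.0004], [0, 0, 0]], "roll": [0, 0]}}

```text
time_s: 13.4
tool_pos: [0.5319, -0.0069, 0.0015]
tcp_rot: [2.072, -2.361, 0.0]
contact_force: [0.2, 0.7, -0.0]
opening: -0.0001
grasp_force: 0.0
```

Request:
{"api": "apply_moves", "payload": {"linear": [[0, 0, 0.0005], [0, 0, 0]], "roll": [0, 0]}}

```text
time_s: 13.6
tool_pos: [0.5318, -0.007, 0.0009]
tcp_rot: [2.072, -2.361, -0.0]
contact_force: [-0.5, 0.8, -0.3]
opening: -0.0004
grasp_force: 0.0
```

Request:
{"api": "apply_moves", "payload": {"linear": [[0, 0, 0.0005], [0, 0, 0]], "roll": [0, 0]}}

```text
time_s: 13.8
tool_pos: [0.5318, -0.007, 0.0004]
tcp_rot: [2.072, -2.361, -0.0]
contact_force: [0.2, -0.4, 0.0]
opening: 0.0002
grasp_force: 0.0
```

Request:
{"api": "apply_moves", "payload": {"linear": [[0, 0, 0.0005], [0, 0, 0]], "roll": [0, 0]}}

```text
time_s: 14.0
tool_pos: [0.5318, -0.007, -0.0]
tcp_rot: [2.072, -2.361, 0.0]
contact_force: [-1.2, -0.1, 0.1]
opening: -0.0002
grasp_force: 0.0
```

Request:
{"api": "apply_moves", "payload": {"linear": [[0, 0, 0.0005], [0, 0, 0]], "roll": [0, 0]}}

```text
time_s: 14.2
tool_pos: [0.5318, -0.007, -0.0006]
tcp_rot: [2.072, -2.361, -0.0]
contact_force: [0.7, 0.9, 0.0]
opening: 0.0
grasp_force: 0.0
```

Request:
{"api": "apply_moves", "payload": {"linear": [[0, 0, 0.0005], [0, 0, 0]], "roll": [0, 0]}}

```text
time_s: 14.4
tool_pos: [0.5318, -0.007, -0.001]
tcp_rot: [2.072, -2.361, 0.0]
contact_force: [-0.6, -0.4, -0.2]
opening: 0.0001
grasp_force: 0.0
```

Request:
{"api": "apply_moves", "payload": {"linear": [[0, 0, 0.0005], [0, 0, 0]], "roll": [0, 0]}}

```text
time_s: 14.6
tool_pos: [0.5318, -0.007, -0.0016]
tcp_rot: [2.072, -2.361, 0.0]
contact_force: [-0.4, -0.9, -0.1]
opening: -0.0
grasp_force: 0.0
```

Request:
{"api": "apply_moves", "payload": {"linear": [[0, 0, 0.0005], [0, 0, 0]], "roll": [0, 0]}}

```text
time_s: 14.8
tool_pos: [0.5318, -0.007, -0.0021]
tcp_rot: [2.072, -2.361, 0.0]
contact_force: [0.7, 0.6, 0.5]
opening: -0.0003
grasp_force: 0.0
```

Request:
{"api": "apply_moves", "payload": {"linear": [[0, 0, 0.0005], [0, 0, 0]], "roll": [0, 0]}}

```text
time_s: 15.0
tool_pos: [0.5318, -0.007, -0.0026]
tcp_rot: [2.072, -2.361, -0.0]
contact_force: [0.1, -0.8, 0.2]
opening: 0.0004
grasp_force: 0.0
```

Request:
{"api": "apply_moves", "payload": {"linear": [[0, 0, 0.0005], [0, 0, 0]], "roll": [0, 0]}}

```text
time_s: 15.2
tool_pos: [0.5318, -0.007, -0.0031]
tcp_rot: [2.072, -2.361, 0.0]
contact_force: [0.9, 0.2, 0.7]
opening: -0.0001
grasp_force: 0.0
```

Request:
{"api": "apply_moves", "payload": {"linear": [[0, 0, 0.0005], [0, 0, 0]], "roll": [0, 0]}}

```text
time_s: 15.4
tool_pos: [0.5318, -0.007, -0.0036]
tcp_rot: [2.072, -2.361, -0.0]
contact_force: [0.5, 0.5, 0.2]
opening: -0.0
grasp_force: 0.0
```

Run:
```python
from h import *
np.set_printoptions(precision=4,suppress=True,linewidth=220)
p=robot.sense()["tool_pos"]
s=robot.snapshot("scene");s["camera_from_world"]=np.array(s["camera_from_world"])
cv2.imwrite("pics/s6raw.png",s["img"])
a=cv2.imread("pics/scene0.png").astype(int)
for z in(0,.02,.025,.03,.035,.04): print(z,np.round(w2pix(s,p+[0,0,z]),1))
g=s["img"].astype(int).max(2)
print("cols",list(range(364,392)))
for r in range(292,318): print(r,g[r,364:392])
```

```text
0 [374.7 317.8]
0.02 [375.2 310. ]
0.025 [375.3 308. ]
0.03 [375.5 306. ]
0.035 [375.6 303.9]
0.04 [375.8 301.9]
cols [364, 365, 366, 367, 368, 369, 370, 371, 372, 373, 374, 375, 376, 377, 378, 379, 380, 381, 382, 383, 384, 385, 386, 387, 388, 389, 390, 391]
292 [209 210 212 214 216 125 111  86  68 102  66  60  60  58  61  59  58  61  58  60  59  57  57  57  58  58  59  60]
293 [210 213 215 216 177 114 109  84  69 106  83  61  60  61  59  60  58  61  61  59  60  59  59  59  60  60  59  59]
294 [213 217 182 196 180 107 109  82  69 107 109  84  71  61  58  63  62  60  61  60  59  58  60  59  58  60  60  58]
295 [186 180 182 179 176 139 114  83  72 106 111 109  94  65  59  60  62  65  60  60  60  62  58  59  59  59  60  57]
296 [176 176 176 175 176 147 113  76  79 109 113 113  99  64  61  63  60  70  65  61  61  60  59  59  60  61  60  59]
297 [176 178 179 180 178 148 115  73  79 109 111 113  91  65  62  64  59  64  61  63  59  58  61  62  61  61  61  60]
298 [182 181 180 180 179 147 114  75  81 109 114 114  89  66  63  62  62  62  59  62  62  61  61  61  62  61  62  78]
299 [182 181 17
[... 1526 characters left out ...]
7 131 166 178 175 174 167 126 106  98  97  81  79  76  87  80 101 158 166 175 177 176 177 179 166 165 175 183]
313 [115 118 146 168 178 176 173 155 111 101  85  77  79  80 113 160 169 176 177 177 180 181 181 181 177 159 166 177]
314 [106 116 116 155 173 177 176 174 119  88  81  96 106 163 171 178 178 178 182 182 181 181 181 178 177 179 158 167]
315 [109 117 117 124 163 177 179 177 167 111 108 169 172 178 179 181 182 184 181 182 180 179 178 177 179 180 176 149]
316 [111 116 118 117 134 168 179 175 176 162 153 177 180 183 184 185 184 182 181 179 179 178 180 182 181 183 180 167]
317 [140 134 119 118 119 147 171 181 177 174 162 172 187 185 186 184 182 180 180 179 182 184 182 182 180 175 171 154]
```

Request:
{"api": "apply_moves", "payload": {"linear": [[0, 0, 0.0005], [0, 0, 0]], "roll": [0, 0]}}

```text
time_s: 15.65
tool_pos: [0.5319, -0.007, -0.004]
tcp_rot: [-2.072, 2.361, -0.0]
contact_force: [1.0, 1.4, -0.3]
opening: 0.0
grasp_force: 0.0
```

Request:
{"api": "apply_moves", "payload": {"linear": [[0, 0, 0.0005], [0, 0, 0]], "roll": [0, 0]}}

```text
time_s: 15.85
tool_pos: [0.532, -0.007, -0.0041]
tcp_rot: [-2.072, 2.361, -0.0]
contact_force: [-1.6, -0.6, 2.5]
opening: -0.0003
grasp_force: 1.3
```

Request:
{"api": "apply_moves", "payload": {"linear": [[0, 0, 0.0005], [0, 0, 0]], "roll": [0, 0]}}

```text
time_s: 16.05
tool_pos: [0.5323, -0.007, -0.0042]
tcp_rot: [-2.072, 2.36, -0.001]
contact_force: [-1.9, -0.3, 5.5]
opening: 0.0002
grasp_force: 2.6
```

Request:
{"api": "apply_moves", "payload": {"linear": [[0, 0, 0.0005], [0, 0, 0]], "roll": [0, 0]}}

```text
time_s: 16.25
tool_pos: [0.5325, -0.007, -0.0042]
tcp_rot: [-2.072, 2.36, -0.002]
contact_force: [-2.5, 0.8, 6.2]
opening: -0.0003
grasp_force: 3.4
```

Request:
{"api": "apply_moves", "payload": {"linear": [[0, 0, 0.0005], [0, 0, 0]], "roll": [0, 0]}}

```text
time_s: 16.45
tool_pos: [0.5328, -0.0071, -0.0043]
tcp_rot: [-2.072, 2.36, -0.003]
contact_force: [-2.0, 0.7, 9.2]
opening: -0.0
grasp_force: 4.3
```

Request:
{"api": "apply_moves", "payload": {"linear": [[0, 0, 0.0005], [0, 0, 0]], "roll": [0, 0]}}

```text
time_s: 16.65
tool_pos: [0.533, -0.0071, -0.0043]
tcp_rot: [-2.072, 2.359, -0.003]
contact_force: [-2.9, -0.6, 10.1]
opening: -0.0001
grasp_force: 5.2
```

Contact found at commanded z ≈ -0.004, so the tips are about 35 mm above the reported TCP. The arm's stiffness is about 5 N/mm and I'm pressing with 10 N. Now the first wipe toward the mouth, which is tool -x.

Request:
{"api": "apply_moves", "payload": {"linear": [[-0.002, 0, 0], [-0.002, 0, 0], [-0.002, 0, 0], [-0.002, 0, 0], [-0.002, 0, 0]], "roll": [0, 0, 0, 0, 0]}}

```text
time_s: 17.15
tool_pos: [0.5346, 0.0016, -0.0043]
tcp_rot: [-2.072, 2.36, -0.006]
contact_force: [-0.1, -4.9, 9.2]
opening: -0.0001
grasp_force: 4.2
```

```bash
cat > m.py <<'E'
from h import *
np.set_printoptions(precision=4,suppress=True)
for n in("top","scene"):
    s=robot.snapshot(n);C=np.array(s["camera_from_world"])
    for l in("worm_top","jaw_face","mouth","nut_centre","handle_grip"):
        print(n,l,[(round(d["p"],2),w(C,d["xyz"])) for d in robot.mark_of(n,l) if d["p"]>.3 and w(C,d["xyz"])[0]<.7])
E
python3 m.py
```

```text
top worm_top []
top jaw_face []
top mouth []
top nut_centre []
top handle_grip [(0.97, array([ 0.5128, -0.1147,  0.0186]))]
scene worm_top [(0.87, array([ 0.5291, -0.0047,  0.0294]))]
scene jaw_face [(0.82, array([0.5122, 0.0368, 0.0209]))]
scene mouth [(0.93, array([0.5318, 0.0332, 0.0197]))]
scene nut_centre [(0.89, array([0.5321, 0.0354, 0.0175]))]
scene handle_grip []
```

The worm turns at about 4.9 N. I'll continue, then lift, return and take a full stroke.

Request:
{"api": "apply_moves", "payload": {"linear": [[-0.002, 0, 0], [-0.001, 0, 0], [0, 0, -0.006], [0.012, 0.001, 0], [0.012, 0.001, 0], [0, 0, 0], [0, 0, 0.003], [0, 0, 0.0025], [0, 0, 0]], "roll": [0, 0, 0, 0, 0, 0, 0, 0, 0]}}

```text
time_s: 18.65
tool_pos: [0.528, -0.0176, -0.0068]
tcp_rot: [2.072, -2.36, -0.001]
contact_force: [0.3, -0.3, -0.5]
opening: -0.0004
grasp_force: 0.0
```

Request:
{"api": "apply_moves", "payload": {"linear": [[0, 0, -0.004], [-0.004, 0, 0], [0, 0, 0.002], [0, 0, 0.002], [0, 0, 0]], "roll": [0, 0, 0, 0, 0]}}

```text
time_s: 19.15
tool_pos: [0.5291, -0.0136, -0.006]
tcp_rot: [2.073, -2.361, 0.0]
contact_force: [-0.8, 0.4, 0.1]
opening: -0.0
grasp_force: 0.2
```

Request:
{"api": "apply_moves", "payload": {"linear": [[0, 0, -0.004], [-0.0045, 0, 0], [0, 0, 0.002], [0, 0, 0.002], [0, 0, 0]], "roll": [0, 0, 0, 0, 0]}}

```text
time_s: 19.65
tool_pos: [0.5302, -0.0093, -0.0046]
tcp_rot: [-2.073, 2.36, -0.002]
contact_force: [-2.4, 0.3, 7.8]
opening: 0.0003
grasp_force: 3.7
```

Request:
{"api": "apply_moves", "payload": {"linear": [[-0.002, 0, 0.0003], [-0.002, 0, 0], [-0.002, 0, 0], [-0.002, 0, 0], [-0.002, 0, 0], [-0.002, 0, 0], [-0.002, 0, 0]], "roll": [0, 0, 0, 0, 0, 0, 0]}}

```text
time_s: 20.35
tool_pos: [0.5319, 0.0031, -0.0043]
tcp_rot: [2.072, -2.36, 0.005]
contact_force: [-3.3, -5.7, 10.1]
opening: 0.0001
grasp_force: 4.9
```

Request:
{"api": "apply_moves", "payload": {"linear": [[-0.002, 0, 0], [-0.002, 0, 0]], "roll": [0, 0]}}

```text
time_s: 20.55
tool_pos: [0.5325, 0.007, -0.0043]
tcp_rot: [2.072, -2.36, 0.005]
contact_force: [-2.8, -5.1, 10.0]
opening: 0.0
grasp_force: 4.8
```

Request:
{"api": "apply_moves", "payload": {"linear": [[-0.002, 0, 0], [-0.002, 0, 0]], "roll": [0, 0]}}

```text
time_s: 20.75
tool_pos: [0.5332, 0.0118, -0.005]
tcp_rot: [-2.072, 2.361, -0.004]
contact_force: [0.5, -0.5, 1.8]
opening: 0.0001
grasp_force: 1.1
```

Request:
{"api": "apply_moves", "payload": {"linear": [[-0.002, 0, 0], [-0.002, 0, 0]], "roll": [0, 0]}}

```text
time_s: 20.95
tool_pos: [0.5326, 0.0168, -0.0069]
tcp_rot: [2.072, -2.361, -0.001]
contact_force: [0.7, 0.2, -0.9]
opening: -0.0
grasp_force: 0.0
```

Contact spans TCP y from about -0.010 to +0.010, so about 20 mm per stroke. About 30 mm has been wiped so far. Next stroke.

Request:
{"api": "apply_moves", "payload": {"linear": [[0, 0, -0.006], [0.0135, 0, 0], [0.013, 0, 0], [0, 0, 0], [0, 0, 0.003], [0, 0, 0.003], [0, 0, 0]], "roll": [0, 0, 0, 0, 0, 0, 0]}}

```text
time_s: 21.65
tool_pos: [0.5299, -0.0104, -0.005]
tcp_rot: [2.073, -2.36, 0.003]
contact_force: [-2.2, -2.8, 7.4]
opening: -0.0002
grasp_force: 4.0
```

Request:
{"api": "apply_moves", "payload": {"linear": [[-0.002, 0, 0], [-0.002, 0, 0], [-0.002, 0, 0], [-0.002, 0, 0], [-0.002, 0, 0]], "roll": [0, 0, 0, 0, 0]}}

```text
time_s: 22.15
tool_pos: [0.5314, -0.0013, -0.0043]
tcp_rot: [2.072, -2.36, 0.005]
contact_force: [-2.6, -4.8, 9.7]
opening: -0.0004
grasp_force: 5.0
```

Request:
{"api": "apply_moves", "payload": {"linear": [[-0.002, 0, 0], [-0.002, 0, 0], [-0.002, 0, 0], [-0.002, 0, 0]], "roll": [0, 0, 0, 0]}}

```text
time_s: 22.55
tool_pos: [0.5326, 0.0067, -0.0043]
tcp_rot: [2.072, -2.36, 0.005]
contact_force: [-2.6, -5.6, 9.9]
opening: 0.0004
grasp_force: 4.9
```

```bash
python3 m.py
```

```text
top worm_top []
top jaw_face []
top mouth [(0.39, array([0.5308, 0.1688, 0.0004]))]
top nut_centre []
top handle_grip [(0.63, array([ 0.5195, -0.1168,  0.0158]))]
scene worm_top [(0.62, array([ 0.5335, -0.0028,  0.0313]))]
scene jaw_face [(0.74, array([0.5139, 0.0374, 0.0223]))]
scene mouth [(0.74, array([0.5355, 0.0352, 0.0199]))]
scene nut_centre [(0.53, array([0.5293, 0.0381, 0.0167]))]
scene handle_grip []
```

Request:
{"api": "apply_moves", "payload": {"linear": [[-0.002, 0, 0], [0, 0, -0.006], [0.0095, 0, 0], [0.0095, 0, 0], [0, 0, 0], [0, 0, 0.003], [0, 0, 0.003], [0, 0, 0]], "roll": [0, 0, 0, 0, 0, 0, 0, 0]}}

```text
time_s: 23.95
tool_pos: [0.5301, -0.0093, -0.0047]
tcp_rot: [2.073, -2.36, 0.003]
contact_force: [-3.0, -1.7, 10.5]
opening: -0.0001
grasp_force: 4.8
```

Request:
{"api": "apply_moves", "payload": {"linear": [[-0.002, 0, 0], [-0.002, 0, 0], [-0.002, 0, 0]], "roll": [0, 0, 0]}}

```text
time_s: 24.25
tool_pos: [0.5308, -0.0044, -0.0044]
tcp_rot: [2.071, -2.359, 0.005]
contact_force: [-4.1, -4.9, 11.1]
opening: 0.0001
grasp_force: 5.6
```

Request:
{"api": "apply_moves", "payload": {"linear": [[-0.002, 0, 0], [-0.002, 0, 0], [-0.002, 0, 0]], "roll": [0, 0, 0]}}

```text
time_s: 24.55
tool_pos: [0.5316, 0.0016, -0.0043]
tcp_rot: [2.072, -2.36, 0.005]
contact_force: [-4.4, -5.2, 11.0]
opening: -0.0001
grasp_force: 5.5
```

Request:
{"api": "apply_moves", "payload": {"linear": [[-0.002, 0, 0], [-0.002, 0, 0], [-0.002, 0, 0]], "roll": [0, 0, 0]}}

```text
time_s: 24.85
tool_pos: [0.5324, 0.0075, -0.0044]
tcp_rot: [2.072, -2.36, 0.005]
contact_force: [-3.4, -5.6, 9.6]
opening: -0.0
grasp_force: 4.9
```

Request:
{"api": "apply_moves", "payload": {"linear": [[-0.002, 0, 0], [0, 0, -0.006], [0.0095, 0, 0], [0.0095, 0, 0], [0, 0, 0], [0, 0, 0.003], [0, 0, 0.003], [0, 0, 0]], "roll": [0, 0, 0, 0, 0, 0, 0, 0]}}

```text
time_s: 25.65
tool_pos: [0.5303, -0.0082, -0.0045]
tcp_rot: [2.073, -2.36, 0.003]
contact_force: [-3.9, -1.4, 10.5]
opening: -0.0002
grasp_force: 5.1
```

Request:
{"api": "apply_moves", "payload": {"linear": [[-0.002, 0, 0], [-0.002, 0, 0], [-0.002, 0, 0]], "roll": [0, 0, 0]}}

```text
time_s: 25.95
tool_pos: [0.5309, -0.0034, -0.0044]
tcp_rot: [2.071, -2.359, 0.005]
contact_force: [-4.4, -6.5, 11.4]
opening: 0.0001
grasp_force: 5.5
```

Request:
{"api": "apply_moves", "payload": {"linear": [[-0.002, 0, 0], [-0.002, 0, 0], [-0.002, 0, 0]], "roll": [0, 0, 0]}}

```text
time_s: 26.25
tool_pos: [0.5317, 0.0025, -0.0044]
tcp_rot: [2.071, -2.359, 0.005]
contact_force: [-4.3, -6.2, 11.6]
opening: 0.0001
grasp_force: 5.6
```

Request:
{"api": "apply_moves", "payload": {"linear": [[-0.002, 0, 0], [-0.002, 0, 0], [-0.002, 0, 0]], "roll": [0, 0, 0]}}

```text
time_s: 26.55
tool_pos: [0.5324, 0.0083, -0.0045]
tcp_rot: [2.071, -2.359, 0.005]
contact_force: [-4.2, -5.6, 9.9]
opening: -0.0002
grasp_force: 4.9
```

```bash
python3 m.py|grep scene
```

```text
scene worm_top [(0.56, array([ 0.5365, -0.0031,  0.0292]))]
scene jaw_face [(0.64, array([0.5149, 0.0328, 0.0212]))]
scene mouth [(0.87, array([0.531 , 0.0335, 0.0179]))]
scene nut_centre [(0.9, array([0.5325, 0.0327, 0.0185]))]
scene handle_grip []
```

Request:
{"api": "apply_moves", "payload": {"linear": [[-0.002, 0, 0], [0, 0, -0.006], [0.0095, 0, 0], [0.0095, 0, 0], [0, 0, 0], [0, 0, 0.003], [0, 0, 0.003], [0, 0, 0]], "roll": [0, 0, 0, 0, 0, 0, 0, 0]}}

```text
time_s: 27.95
tool_pos: [0.5303, -0.0072, -0.0045]
tcp_rot: [2.073, -2.36, 0.003]
contact_force: [-4.1, -1.7, 10.4]
opening: 0.0
grasp_force: 5.5
```

Request:
{"api": "apply_moves", "payload": {"linear": [[-0.002, 0, 0], [-0.002, 0, 0], [-0.002, 0, 0]], "roll": [0, 0, 0]}}

```text
time_s: 28.25
tool_pos: [0.5308, -0.0027, -0.0044]
tcp_rot: [2.071, -2.359, 0.005]
contact_force: [-5.5, -5.9, 11.3]
opening: 0.0006
grasp_force: 5.9
```

Request:
{"api": "apply_moves", "payload": {"linear": [[-0.002, 0, 0], [-0.002, 0, 0], [-0.002, 0, 0], [-0.002, 0, 0]], "roll": [0, 0, 0, 0]}}

```text
time_s: 28.65
tool_pos: [0.5324, 0.0054, -0.0043]
tcp_rot: [2.072, -2.36, 0.006]
contact_force: [-2.5, -5.6, 9.5]
opening: 0.0002
grasp_force: 4.7
```

Request:
{"api": "apply_moves", "payload": {"linear": [[0, 0, -0.02], [0, 0, -0.03], [0, 0.0, -0.03], [0, -0.03, 0], [0, -0.04, 0], [0, -0.04, 0], [0, 0, 0], [0, 0, 0]], "roll": [0, 0, 0, 0, 0, 0, 0, 0]}}

```text
time_s: 29.45
tool_pos: [0.6405, -0.0072, 0.0715]
tcp_rot: [2.07, -2.359, -0.003]
contact_force: [-0.2, -0.3, 0.5]
opening: -0.0002
grasp_force: 0.0
```

```bash
python3 m.py|grep -v XX
python3 - <<'E'
from h import *
s=robot.snapshot("top");t=robot.snapshot("scene")
a=cv2.resize(s["img"][285:365,235:405],None,fx=4.6,fy=4.6,interpolation=cv2.INTER_CUBIC)
b=cv2.resize(t["img"][270:350,310:480],None,fx=3,fy=3,interpolation=cv2.INTER_CUBIC)
b=cv2.copyMakeBorder(b,0,0,0,a.shape[1]-b.shape[1],cv2.BORDER_CONSTANT)
cv2.imwrite("pics/s7.png",np.vstack([a,b])[:600])
E
```

```text
top worm_top [(0.83, array([ 0.5367, -0.0076,  0.0303]))]
top jaw_face []
top mouth [(0.76, array([0.5338, 0.0326, 0.015 ]))]
top nut_centre [(0.8, array([0.5325, 0.0345, 0.0191]))]
top handle_grip [(0.78, array([ 0.5367, -0.1163,  0.0183]))]
scene worm_top [(0.57, array([ 0.536 , -0.    ,  0.0275]))]
scene jaw_face [(0.49, array([ 0.6703,  0.0257, -0.0009]))]
scene mouth [(0.82, array([0.5304, 0.0351, 0.0161]))]
scene nut_centre [(0.8, array([0.5328, 0.0353, 0.0164]))]
scene handle_grip [(0.68, array([ 0.5451, -0.1147,  0.0172]))]
```

View pics/s7.png

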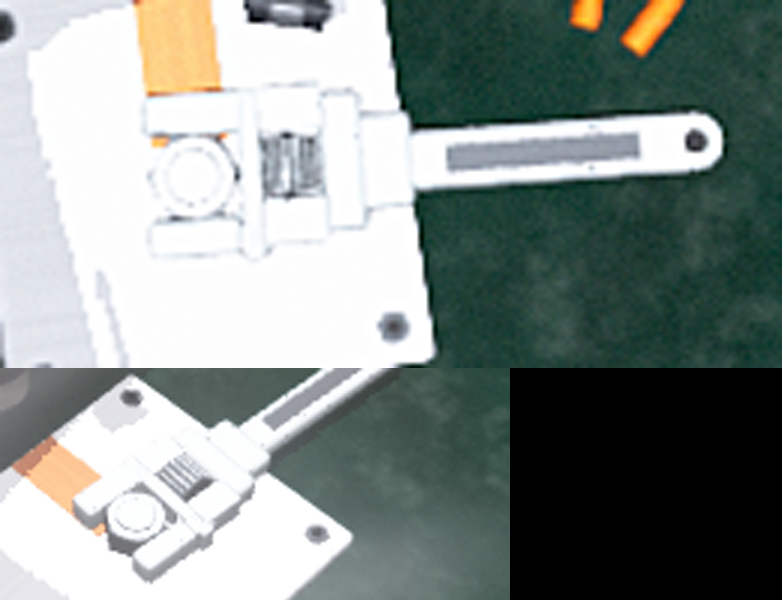

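Run:
```python
from h import *
np.set_printoptions(linewidth=250)
s=robot.snapshot("top");s["camera_from_world"]=np.array(s["camera_from_world"])
cv2.imwrite("pics/top7.png",s["img"])
def rect(img,o,a):
    ys=np.arange(-45,45,.5); xs=np.arange(-20,18,.5)
    M=np.zeros((len(ys),len(xs),2),np.float32)
    for i,y in enumerate(ys):
        for j,x in enumerate(xs):
            p=np.array(o)+np.array([np.cos(a)*x-np.sin(a)*y,np.sin(a)*x+np.cos(a)*y])/1000
            M[i,j]=w2pix(s,[*p,.026])
    return cv2.remap(img,M,None,cv2.INTER_CUBIC)
out=[]
for im,a in((cv2.imread("pics/top0.png"),1.443),(s["img"],1.636)):
    r=rect(im,(.533,.035),a); out.append(cv2.resize(r,None,fx=4,fy=4))
    g=r.astype(int).min(2)
    for x in(9,11): print(a,x,g[:,int((x+20)*2)-2:int((x+20)*2)+2].mean(1).astype(int))
cv2.imwrite("pics/rect.png",np.hstack(out)[:, :800][60:660])
```

```text
1.443 9 [128 128 128 128 128 127 126 125 124 125 126 127 127 127 127 127 128 129 128 119 104  95 108 139 180 211 222 233 244 252 254 254 253 253 252 252 251 251 251 251 251 251 251 251 251 251 252 253 255 254 250 244 236 227 213 185 152 130 117 111 110 115
 128 151 172 186 193 202 217 231 242 246 250 252 252 248 245 242 241 239 238 236 235 235 238 242 245 246 246 244 243 242 241 240 241 242 242 242 242 241 241 240 239 240 242 246 250 253 254 254 255 251 245 236 229 226 224 220 214 213 217 230 243 252
 254 251 242 223 191 162 145 153 180 211 236 247 251 254 255 255 253 252 252 251 251 251 251 251 252 253 253 253 253 251 245 236 228 224 227 234 243 248 251 252 253 252 252 251 251 251 251 251 251 251 251 251 251 251 251 251]
1.443 11 [125 127 127 126 125 124 123 122 123 123 123 123 124 126 127 128 128 128 127 121 105  89  91 123 167 213 225 231 241 249 252 253 253 254 254 253 253 253 253 253 253 253 252 252 252 252 252 253 254 254 248 237 225 218 217 192 161 133 123 120 119 119
 122 129 136 142 150 159 160 162 170 187 210 229 240 245 248 252 253 253 253 252 251 250 249 249 249 247 244 2
[... 1129 characters left out ...]
3 134 134 135 135 134 134 135 137 139 140 138 136 134 134 135 137 138 139 139 136 125 110 106 129 170 213 229 238 246 252 255 255 254 254 253 253 253 253 253 253 253 253 253 254 255 255 255 250 242 231 210 182 155 133 118 119
 124 119 106 100 116 154 198 236 244 246 247 250 251 252 253 253 254 254 254 254 253 252 250 247 245 244 245 245 246 245 245 246 247 248 250 251 251 251 252 253 254 254 255 255 255 255 254 254 250 241 233 230 235 246 252 246 232 216 203 194 192 199
 214 233 250 255 255 255 255 254 254 253 253 253 253 253 253 253 254 255 255 255 250 244 239 238 240 244 247 250 252 254 254 254 253 253 253 253 253 253 253 253 253 253 253 253 253 253 253 253 253 253 253 253 253 253 253 253]
```

View pics/rect.png

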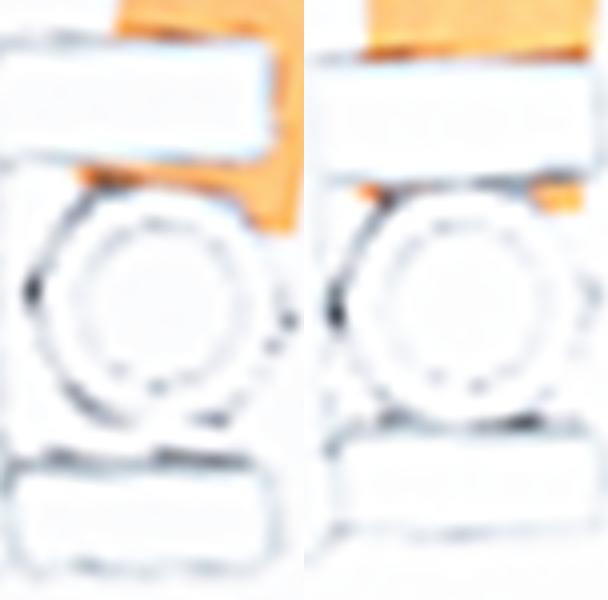

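The rectified crops compare before (jaw faces at rows 158/462) and now (178/430). The opening went from about 37 mm to 30.5 mm, and both jaws touch the nut. The handle now points along -y, tilted slightly to +x (yaw ≈1.64). Next I'll place the shut fingers on the handle's far side at the grip.

Request:
{"api": "apply_moves", "payload": {"linear": [[0.03, 0.011, 0], [0.03, 0.011, 0], [0.03, 0.015, 0], [0.025, 0.014, 0], [0, 0, 0], [0, 0, 0], [0, 0, 0.03], [0, 0, 0.03], [0, 0, 0.02], [0, 0, 0], [0, 0, 0]], "roll": [0, 0, 0, 0, -0.1, -0.09, 0, 0, 0, 0, 0]}}

```text
time_s: 31.3
tool_pos: [0.5755, -0.1148, -0.0056]
tcp_rot: [2.287, -2.153, 0.001]
contact_force: [0.2, 0.5, 0.7]
opening: -0.0005
grasp_force: 0.0
```

Request:
{"api": "apply_moves", "payload": {"linear": [[0, 0, 0.008], [0, 0, 0.006], [0, 0, 0]], "roll": [0, 0, 0]}}

```text
time_s: 31.6
tool_pos: [0.5749, -0.1144, -0.021]
tcp_rot: [2.287, -2.154, -0.001]
contact_force: [-0.4, 0.6, 0.1]
opening: 0.0003
grasp_force: 0.0
```

Request:
{"api": "apply_moves", "payload": {"linear": [[0, 0.004, 0], [0, 0.004, 0], [0, 0.003, 0], [0, 0, 0]], "roll": [0, 0, 0, 0]}}

```text
time_s: 32.0
tool_pos: [0.5641, -0.1152, -0.0199]
tcp_rot: [-2.287, 2.154, -0.001]
contact_force: [0.3, -0.3, 0.2]
opening: 0.0001
grasp_force: 0.0
```

Request:
{"api": "apply_moves", "payload": {"linear": [[0, 0.005, 0], [0, 0.003, 0], [0.0004, 0.0045, 0], [0.0004, 0.0045, 0], [0.0004, 0.0045, 0], [0.0004, 0.0045, 0], [0.0004, 0.0045, 0], [0, 0, 0]], "roll": [0, 0, 0.03, 0.03, 0.03, 0.03, 0.03, 0]}}

```text
time_s: 32.8
tool_pos: [0.5334, -0.1177, -0.0201]
tcp_rot: [-2.118, 2.321, -0.0]
contact_force: [-0.6, -0.6, 0.0]
opening: 0.0006
grasp_force: 0.0
```

```bash
cat > f.py <<'E'
from h import *
np.set_printoptions(precision=4,suppress=True)
F=[]
for i in range(5):
    F.append(robot.sense()["contact_force"]); s=robot.snapshot("top")
q=robot.sense(); rv=q["tcp_rot"]; R=cv2.Rodrigues(np.array(rv))[0]
print("tool-frame F",R.T@np.mean(F,0),"pos",q["tool_pos"],"yaw toolx",np.arctan2(R[1,0],R[0,0]),"q",q["qpos"])
C=np.array(s["camera_from_world"])
for l in("handle_grip","mouth","nut_centre"):
    print(l,[(round(d["p"],2),w(C,d["xyz"])) for d in robot.mark_of("top",l) if d["p"]>.3 and w(C,d["xyz"])[0]<.7])
E
python3 f.py
```

```text
tool-frame F [0.2711 0.0517 0.0508] pos [ 0.5338 -0.1177 -0.0204] yaw toolx -1.660681561336783 q [ 0.1508 -0.0171 -0.3721  0.     -1.2162 -0.2407]
handle_grip []
mouth []
nut_centre []
```

Request:
{"api": "apply_moves", "payload": {"linear": [[0.0004, 0.0045, 0], [0.0004, 0.0045, 0], [0.0004, 0.0045, 0], [0.0004, 0.0045, 0], [0.0004, 0.0045, 0]], "roll": [0.03, 0.03, 0.03, 0.03, 0.03]}}

```text
time_s: 33.7
tool_pos: [0.5116, -0.1163, -0.0201]
tcp_rot: [-1.938, 2.472, -0.001]
contact_force: [1.5, 0.0, 1.2]
opening: -0.0001
grasp_force: 0.5
```

```bash
python3 m.py
python3 - <<'E'
from h import *
np.set_printoptions(precision=4,suppress=True)
s=robot.snapshot("top");s["camera_from_world"]=np.array(s["camera_from_world"])
cv2.imwrite("pics/t8.png",s["img"])
# handle end hole: brightness map region right of plate
g=s["img"].min(2)[300:380,320:410]
n,l,st,c=cv2.connectedComponentsWithStats((g>140).astype(np.uint8))
for i in range(1,n):
    if st[i,4]>30: print(st[i]+[320,300,0,0,0],c[i]+[320,300])
E
```

```text
top worm_top [(0.9, array([ 0.5222, -0.0062,  0.0299]))]
top jaw_face [(0.72, array([0.5355, 0.0328, 0.0145]))]
top mouth [(0.61, array([0.5324, 0.0355, 0.0116]))]
top nut_centre [(0.72, array([0.5316, 0.0359, 0.0171]))]
top handle_grip []
scene worm_top [(0.96, array([ 0.5237, -0.0028,  0.0276]))]
scene jaw_face [(0.85, array([0.5141, 0.0383, 0.0203]))]
scene mouth [(0.81, array([0.5318, 0.0344, 0.0184]))]
scene nut_centre [(0.87, array([0.533 , 0.035 , 0.0169])), (0.55, array([0.6706, 0.0245, 0.0028]))]
scene handle_grip [(0.93, array([ 0.4891, -0.1079,  0.0197])), (0.57, array([0.5323, 0.0343, 0.0219]))]
[320 300   3  20  38] [320.6053 311.5526]
[388 309  19  12  32] [394.9375 314.1875]
[373 321  14  56 169] [377.142 347.426]
[320 353  49  20 435] [342.5701 362.3885]
```

Request:
{"api": "apply_moves", "payload": {"linear": [[0.0004, 0.0045, 0], [0.0004, 0.0045, 0], [0.0004, 0.0045, 0], [0, 0, 0]], "roll": [0.03, 0.03, 0.03, 0]}}

```text
time_s: 34.75
tool_pos: [0.4979, -0.1138, -0.0201]
tcp_rot: [-1.826, 2.556, -0.0]
contact_force: [0.2, -0.5, 0.2]
opening: -0.0002
grasp_force: 0.0
```

```bash
python3 f.py
```

```text
tool-frame F [ 0.2861 -0.3277  0.11  ] pos [ 0.4981 -0.1138 -0.0203] yaw toolx -1.9003263565452928 q [ 0.1702 -0.1161 -0.4659  0.0001 -1.2212 -0.4997]
handle_grip [(0.5, array([0.5187, 0.0386, 0.0147]))]
mouth [(0.61, array([0.5344, 0.0343, 0.0192]))]
nut_centre [(0.61, array([0.5317, 0.0342, 0.0191]))]
```

Request:
{"api": "apply_moves", "payload": {"linear": [[0.0004, 0.0045, 0], [0.0004, 0.0045, 0], [0.0004, 0.0045, 0], [0, 0, 0]], "roll": [0.03, 0.03, 0.03, 0]}}

```text
time_s: 35.55
tool_pos: [0.4848, -0.1101, -0.0202]
tcp_rot: [-1.709, 2.636, -0.0]
contact_force: [0.4, 0.3, 0.2]
opening: 0.0005
grasp_force: 0.0
```

```bash
python3 f.py
```

```text
tool-frame F [-0.2528 -0.6388  0.326 ] pos [ 0.485  -0.1102 -0.0204] yaw toolx -1.990334005741721 q [ 0.1827 -0.1551 -0.5009  0.0001 -1.2253 -0.6023]
handle_grip []
mouth [(0.86, array([0.5366, 0.0356, 0.0187]))]
nut_centre [(0.57, array([0.5337, 0.0352, 0.0212]))]
```

Request:
{"api": "apply_moves", "payload": {"linear": [[0.0004, 0.0045, 0], [0.0004, 0.0045, 0], [0.0004, 0.0045, 0], [0, 0, 0]], "roll": [0.03, 0.03, 0.03, 0]}}

```text
time_s: 36.35
tool_pos: [0.4722, -0.1053, -0.0202]
tcp_rot: [-1.589, 2.71, -0.0]
contact_force: [0.4, 1.0, -0.1]
opening: -0.0002
grasp_force: 0.0
```

```bash
python3 f.py
```

```text
tool-frame F [-0.2239 -0.2075  0.0059] pos [ 0.4724 -0.1054 -0.0203] yaw toolx -2.0803645872760654 q [ 0.1985 -0.1948 -0.5352  0.0001 -1.2306 -0.7081]
handle_grip [(0.73, array([0.5351, 0.0344, 0.0168]))]
mouth [(0.97, array([0.5321, 0.0381, 0.0164]))]
nut_centre [(0.74, array([0.5327, 0.0341, 0.0184]))]
```

Request:
{"api": "apply_moves", "payload": {"linear": [[0.0004, 0.0045, 0], [0.0004, 0.0045, 0], [0.0004, 0.0045, 0], [0, 0, 0]], "roll": [0.03, 0.03, 0.03, 0]}}

```text
time_s: 37.15
tool_pos: [0.46, -0.0994, -0.0202]
tcp_rot: [-1.466, 2.778, -0.0]
contact_force: [-0.0, 0.5, 0.1]
opening: -0.0002
grasp_force: 0.0
```

```bash
python3 f.py
```

```text
tool-frame F [ 0.129  -0.0889  0.1075] pos [ 0.4602 -0.0995 -0.0203] yaw toolx -2.1704443351387614 q [ 0.2175 -0.2349 -0.5687  0.     -1.2372 -0.8172]
handle_grip [(0.72, array([ 0.4398, -0.0842,  0.0152])), (0.61, array([ 0.672 ,  0.0327, -0.0007])), (0.6, array([0.537 , 0.036 , 0.0134])), (0.46, array([ 0.5133, -0.0004,  0.0279]))]
mouth [(0.76, array([0.5343, 0.0355, 0.0156]))]
nut_centre [(0.57, array([0.534 , 0.0362, 0.0188]))]
```

Request:
{"api": "apply_moves", "payload": {"linear": [[0.0004, 0.0045, 0], [0.0004, 0.0045, 0], [0.0004, 0.0045, 0], [0, 0, 0]], "roll": [0.03, 0.03, 0.03, 0]}}

```text
time_s: 37.95
tool_pos: [0.4484, -0.0924, -0.0202]
tcp_rot: [-1.339, 2.842, -0.0]
contact_force: [-0.4, -0.5, -0.6]
opening: -0.0
grasp_force: 0.0
```

```bash
python3 f.py
```

```text
tool-frame F [ 0.4592 -0.1859  0.4749] pos [ 0.4486 -0.0926 -0.0203] yaw toolx -2.260377529716273 q [ 0.24   -0.275  -0.601   0.0001 -1.2449 -0.9296]
handle_grip [(0.83, array([ 0.4311, -0.0814,  0.0168])), (0.43, array([0.5375, 0.0363, 0.0118]))]
mouth [(0.9, array([0.5344, 0.0359, 0.0168])), (0.72, array([0.5119, 0.0113, 0.0206]))]
nut_centre [(0.53, array([0.5309, 0.0356, 0.0215]))]
```

Request:
{"api": "apply_moves", "payload": {"linear": [[0.0004, 0.0045, 0], [0.0004, 0.0045, 0], [0.0004, 0.0045, 0], [0, 0, 0]], "roll": [0.03, 0.03, 0.03, 0]}}

```text
time_s: 38.75
tool_pos: [0.4375, -0.0844, -0.0202]
tcp_rot: [-1.21, 2.899, -0.0]
contact_force: [-0.5, 0.4, -0.7]
opening: 0.0002
grasp_force: 0.0
```

```bash
python3 f.py
```

```text
tool-frame F [ 0.4026  0.406  -0.0053] pos [ 0.4376 -0.0846 -0.0203] yaw toolx -2.3503934665707136 q [ 0.2657 -0.3148 -0.6319  0.0001 -1.2538 -1.0453]
handle_grip [(0.64, array([ 0.4197, -0.0685,  0.0177]))]
mouth [(0.57, array([0.5357, 0.0341, 0.0157]))]
nut_centre [(0.68, array([0.5341, 0.0358, 0.0199]))]
```

Request:
{"api": "apply_moves", "payload": {"linear": [[0.0004, 0.0045, 0], [0.0004, 0.0045, 0], [0.0004, 0.0045, 0], [0, 0, 0]], "roll": [0.03, 0.03, 0.03, 0]}}

```text
time_s: 39.55
tool_pos: [0.4274, -0.0755, -0.0201]
tcp_rot: [-1.079, 2.95, -0.001]
contact_force: [0.1, -0.4, 0.8]
opening: -0.0006
grasp_force: 0.3
```

```bash
python3 f.py
```

```text
tool-frame F [-0.2094 -0.186  -0.4162] pos [ 0.4275 -0.0757 -0.0202] yaw toolx -2.4403989021051764 q [ 0.2947 -0.3536 -0.6609  0.0001 -1.2634 -1.1643]
handle_grip [(0.96, array([ 0.4087, -0.0634,  0.0168]))]
mouth [(0.77, array([0.5327, 0.0367, 0.0158]))]
nut_centre [(0.75, array([0.5338, 0.0359, 0.0204]))]
```

Request:
{"api": "apply_moves", "payload": {"linear": [[0.0004, 0.0045, 0], [0.0004, 0.0045, 0], [0.0004, 0.0045, 0], [0, 0, 0]], "roll": [0.03, 0.03, 0.03, 0]}}

```text
time_s: 40.35
tool_pos: [0.418, -0.0658, -0.0202]
tcp_rot: [-0.945, 2.996, -0.001]
contact_force: [1.0, -1.7, 0.9]
opening: -0.0002
grasp_force: 0.8
```

```bash
python3 f.py
```

```text
tool-frame F [ 0.7074 -1.8638 -0.5049] pos [ 0.4181 -0.0659 -0.0203] yaw toolx -2.5304438628334855 q [ 0.3267 -0.3908 -0.688   0.0002 -1.2739 -1.2864]
handle_grip [(0.75, array([ 0.4033, -0.0486,  0.0174]))]
mouth [(0.75, array([0.535 , 0.0396, 0.0157])), (0.47, array([0.5033, 0.0114, 0.0289])), (0.32, array([ 0.6385, -0.144 ,  0.0006]))]
nut_centre [(0.5, array([ 0.6674,  0.0349, -0.0029]))]
```

Bearing down began, at 1.9 N. I'll go a little further, toward 3 N.

Request:
{"api": "apply_moves", "payload": {"linear": [[0.0004, 0.0045, 0], [0.0004, 0.0045, 0], [0.0004, 0.0045, 0], [0, 0, 0]], "roll": [0.03, 0.03, 0.03, 0]}}

```text
time_s: 41.15
tool_pos: [0.4095, -0.0551, -0.0202]
tcp_rot: [0.809, -3.036, 0.001]
contact_force: [0.6, -2.9, 0.5]
opening: 0.0003
grasp_force: 1.2
```

```bash
python3 f.py
```

```text
tool-frame F [ 1.2646 -2.2283 -0.6317] pos [ 0.4096 -0.0553 -0.0203] yaw toolx -2.620498839258063 q [ 0.3614 -0.4258 -0.7125  0.0001 -1.2845 -1.4111]
handle_grip [(0.72, array([ 0.3982, -0.0358,  0.0164]))]
mouth [(0.72, array([0.5357, 0.0345, 0.0107])), (0.45, array([0.5353, 0.0382, 0.0036]))]
nut_centre [(0.67, array([0.5322, 0.0346, 0.0205]))]
```

Request:
{"api": "apply_moves", "payload": {"linear": [[0.0004, 0.0045, 0], [0.0004, 0.0045, 0], [0, 0, 0]], "roll": [0.03, 0.03, 0]}}

```text
time_s: 41.85
tool_pos: [0.4045, -0.0476, -0.0203]
tcp_rot: [0.718, -3.058, 0.001]
contact_force: [-0.1, -2.8, 0.7]
opening: -0.0001
grasp_force: 1.5
```

```bash
python3 f.py
```

```text
tool-frame F [ 1.3913 -2.6073 -0.8588] pos [ 0.4045 -0.0478 -0.0203] yaw toolx -2.6804661806012056 q [ 0.3859 -0.4475 -0.7273  0.0001 -1.2914 -1.4956]
handle_grip [(0.63, array([ 0.3959, -0.0259,  0.0119]))]
mouth [(0.63, array([0.533 , 0.0353, 0.0179]))]
nut_centre [(0.85, array([0.5319, 0.0375, 0.0188]))]
```

Request:
{"api": "apply_moves", "payload": {"linear": [[0.0004, 0.0045, 0], [0.0003, 0.003, 0], [0, 0, 0]], "roll": [0.03, 0.02, 0]}}

```text
time_s: 42.55
tool_pos: [0.4006, -0.0411, -0.0203]
tcp_rot: [0.641, -3.075, 0.0]
contact_force: [0.4, -5.0, -0.0]
opening: 0.0002
grasp_force: 1.9
```

```bash
python3 f.py
```

```text
tool-frame F [ 1.3984 -3.7751 -0.5738] pos [ 0.4006 -0.0412 -0.0203] yaw toolx -2.7306068515680098 q [ 0.4072 -0.4646 -0.7387 -0.0001 -1.297  -1.567 ]
handle_grip [(0.59, array([ 0.3923, -0.0217,  0.0176]))]
mouth [(0.82, array([0.5332, 0.0361, 0.0123]))]
nut_centre [(0.51, array([0.5315, 0.0333, 0.0206]))]
```

That is about 3.3–3.8 N, so it's tight. I'll back off gently, then lift away.

Request:
{"api": "apply_moves", "payload": {"linear": [[0, -0.004, 0], [0, -0.004, 0], [0, -0.004, 0], [0, -0.004, 0], [0, -0.006, 0], [0, -0.008, 0], [0, -0.01, 0], [0, 0, 0], [0, 0, -0.03], [0, 0, -0.04], [0, 0, -0.04], [0, 0, 0]], "roll": [-0.03, -0.03, -0.03, -0.03, 0, 0, 0, 0, 0, 0, 0, 0]}}

```text
time_s: 44.15
tool_pos: [0.4231, -0.0764, 0.096]
tcp_rot: [-0.821, 3.023, -0.004]
contact_force: [0.8, 0.3, 0.0]
opening: -0.0003
grasp_force: 0.0
```

```bash
python3 f.py; python3 m.py
```

```text
tool-frame F [-0.1325  0.0092  0.3766] pos [ 0.4192 -0.0763  0.0884] yaw toolx -2.611086572788852 q [ 0.2989 -0.4409 -0.5218 -0.0004 -1.492  -1.3392]
handle_grip [(0.59, array([ 0.4003, -0.0428,  0.0149]))]
mouth [(0.64, array([0.5032, 0.0158, 0.0214])), (0.61, array([0.5338, 0.0374, 0.0155])), (0.46, array([0.5337, 0.0354, 0.0089]))]
nut_centre [(0.78, array([0.5314, 0.0373, 0.0194]))]
top worm_top [(0.74, array([0.501 , 0.0086, 0.031 ]))]
top jaw_face [(0.59, array([0.526 , 0.0456, 0.0144])), (0.52, array([0.5353, 0.0345, 0.0167]))]
top mouth [(0.94, array([0.5304, 0.0353, 0.0146]))]
top nut_centre [(0.8, array([0.5343, 0.0366, 0.016 ]))]
top handle_grip [(0.55, array([ 0.4003, -0.0432,  0.0144]))]
scene worm_top [(0.93, array([0.501 , 0.0101, 0.0295]))]
scene jaw_face [(0.58, array([0.5243, 0.0466, 0.0202]))]
scene mouth [(0.89, array([0.5333, 0.0315, 0.019 ]))]
scene nut_centre [(0.52, array([0.5318, 0.0341, 0.0164]))]
scene handle_grip [(0.58, array([ 0.4058, -0.0421,  0.014 ]))]
```

The wrench is free and at rest, and the mouth is still centred on the nut. Handing the job in.

```bash
python3 -c "
from bench import robot
print(robot.close_job())"
```

```text
the job is handed in; nothing more can be done
None
```

I handed the job in at about 45 s. The wrench jaws are snug on the nut and the nut came up tight at about 3.5 N. The wrench lies let go on the plate with its mouth still on the nut, but the judging gave no result back.

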